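# Press-test a frame-shop leaf spring

## Robot

A 7-joint arm with a two-finger parallel gripper is mounted at the origin on the work surface. World frame = base frame: x ahead of the robot, y to its left, z up, the work surface at z = 0. Lengths are in mm, angles in rad, forces in N, time in s.
With the tool pointing down it reaches from about 400 to 875 mm from the base axis. Payload 4.4 kg.
Tool frame: the origin (TCP) lies at the very end of the fingers, on their centre line; the grasp point (between the pads) lies 19 mm behind it; z points along the fingers, y is the direction in which the jaws open and shut (so a half turn about z gives the same grasp; the last joint's range is limited). The gripper opens to 85 mm and grips with 20 to 120 N. Pads are 22 mm wide; open, the fingers measure 114 mm over their backs; the gripper's body (76 mm by 85 mm) begins 54 mm behind the grasp point. The pads swing forward as they close: fully open they stand 13 mm farther back than shut.
Start: joints at [1.054, 0.628, 0.038, 1.517, -0.027, 0.996, -0.02], TCP at [283.224, -585.066, 231.313] pointing down, gripper open.
Joint ranges: [-3.06, 3.06], [-0.37, 2.12], [-1.25, 1.32], [0.18, 2.47], [-1.1, 4.24], [0.23, 1.98], [-2.94, 2.94]. Speed limits (rad/s): [2.57, 2.57, 3.14, 3.14, 3.14, 3.14, 3.14].

## Interface

Orientations are given as [roll, pitch, yaw] about the fixed x, y, z axes, in that order (R = Rz(yaw) Ry(pitch) Rx(roll)).
In Python, from cell import read_state, get_image, calibration, finish_job gives the robot as it stands. The module is installed in compiled form; this text tells all that it offers.
- The arm moves only by the tool apply_moves, never from a script. Its argument "increments" is a list of rows, each an object of numbers: "tx", "ty", "tz": the shift along the world's x, y, z in m; "rx", "ry", "rz": the turn, a rotation vector about the world's x, y, z in units of 5 degrees (1.0 is 5 degrees); "claw": the finger opening in m, from 0 to 0.0854. In form: [{"tx": .., "ty": .., "tz": .., "rx": .., "ry": .., "rz": .., "claw": ..}, ...]. A call has 1 to 12 rows; each row is the pose to reach, as a shift and turn from the pose commanded when the call began; what a row does not reach only later rows make up. A row lasts 1/10 s, in which the tool goes at most 50 mm and 8.59 degrees, less where a joint would pass 70% of its speed; a pose out of reach is approached as far as the arm can. A call with a gripper value outside its range is refused whole. The fingers move at their own pace and stop on an object; the grip force is fixed at half the most. Time passes only in rows, so rows that repeat a pose let the fingers close. It gives the time, the measured TCP pose, the force and the opening at its end, in the units of the state.
- read_state(): the state, without advancing time (a new reading comes with each control period).
- get_image(name): name is "side" or "top" or "wrist"; returns the picture (400x640x3 uint8, red, green, blue); there is no depth.
- calibration(name): a dict with "camera_matrix" (3x3 intrinsics, pixels), "origin" and "attitude" of the camera in the world. Camera axes: x right, y up, looking along -z (the intrinsics and any distortion apply to the point x, -y, -z); pixel columns grow to the right and rows downward; lengths in mm; the calibration is good to about 2 mm. A picture is of the moment at which its call begins: read the wrist's pose just before it. calibration takes no time and is no camera call; for the wrist camera it gives the pose at the moment of the call.
- finish_job(): hands the job in, once; it reports no verdict.
The state is a dict: "clock": time; "qpos": joint angles; "qd": joint speeds; "tau": joint torques, N m; "eef_pos": TCP position; "tool_rot": TCP orientation; "force": force on the tool from outside, world axes, zero at the start; "torque": the same for the moment, N m; "width": finger opening in mm.
Only numpy, scipy, OpenCV 4.12 (cv2) and the standard library are available. Lean on these libraries where they do the work, as an engineer would, in place of code of your own. Each camera call takes 0.05 s, during which the arm holds its last target. There are 200 camera calls.

## Task

Three flat steel leaf springs are clamped on small wooden test stands on the framing bench. Check the stiffness of the one that is both long and broad: press its free tip straight down until it rests on the stop screw below it, hold it there for about a second without forcing it, then let it spring all the way back up and move clear. Do not press the short spring or the narrow spring.

Things in the scene. Friction and masses are not known exactly. Their poses are not given: they have to be found in the camera images.
- broad_long_tip (a point): Press point of the long, broad spring: on the upper face of the steel leaf, mid-width, 15 mm short of its free end. Leaf 120 mm long from clamp edge to free end, 30 mm wide, 2.5 mm thick, level at rest, upper face 62.5 mm above the bench. x points along the leaf towards the free end, z up; moves with the leaf. The brass-capped stop screw, 14 mm across, stops this point 17 mm lower.
- broad_long (a joint): Bending angle of that spring: 0 rad at rest, growing as the tip is pressed down, 0.16 on its stop. It springs back by itself. At the press point it takes about 8 N to reach the stop, then it is solid. Its stand is a fixed wooden foot 200 x 56 x 18 mm with the clamp (77 mm high) at one end. The three stands have like feet, side by side, centres 170 mm or more apart.
- broad_short (a joint): Bending angle of the short spring (75 mm long, 30 mm wide), on another stand: 0 at rest, 0.16 rad on its stop. To be left alone.
- narrow_long (a joint): Bending angle of the narrow spring (120 mm long, 12 mm wide), on the third stand: 0 at rest, 0.16 rad on its stop. To be left alone.

How it is judged:
By the outcome, as a careful person would: the job done as asked, in the order asked, and still so for the second after the job is handed in, with the robot touching nothing.
It also fails if it takes over 29 s, if anything falls off the work surface, if the arm or the gripper's body presses on something with over 40 N, if the wrist force passes 120 N, or if a joint passes its speed limit or range.

## Working session

There is one attempt and no reset: what is moved stays moved. The work goes in short steps, Python scripts to look and compute and a tool call to move; the robot and the scene stay as the last step left them, time stands still between calls to the robot, and variables do not carry over. Pictures are saved under pics/ and viewed, about 8 in all and at most 12, crops included, and the job is handed in when it is done.

Besides the shell and the picture viewer there is one more tool, called after "Emit:" by a JSON object that holds its "name" and its "arguments", one argument or row to a line. apply_moves: Moves the arm, as the interface text tells. Its arguments: {"type":"object","properties":{"increments":{"type":"array"}},"required":["increments"]}

```bash
mkdir -p pics; python3 - <<'E'
from cell import *
import cv2
for n in("top","side"):
    im=get_image(n); cv2.imwrite(f"pics/{n}0.png",im[:,:,::-1])
    c=calibration(n); print(n,c)
s=read_state(); print(s)
E
```

```text
top {'camera_matrix': array([[479.48109974,   0.        , 317.39496126],
       [  0.        , 479.48109974, 206.1005715 ],
       [  0.        ,   0.        ,   1.        ]]), 'origin': array([395.93874713,  14.31591667, 897.87061378]), 'attitude': array([ 0.11798097, -0.03429918, -1.59386721])}
side {'camera_matrix': array([[398.72614648,   0.        , 322.87997203],
       [  0.        , 398.72614648, 198.38396961],
       [  0.        ,   0.        ,   1.        ]]), 'origin': array([304.082249  , 478.14982237, 719.40956027]), 'attitude': array([ 0.70919395, -0.01326693, -2.71291685])}
{'clock': 0.1, 'qpos': array([ 1.05421194,  0.62922037,  0.03845522,  1.51825255, -0.02697605,
        0.99628829, -0.01998985]), 'qd': array([ 0.00204214, -0.0018505 ,  0.00188856, -0.00102821,  0.00014671,
        0.00027445, -0.00038841]), 'tau': array([ 1.98737151e-03, -5.64534116e+01,  1.22997142e+00, -1.93972689e+01,
        1.11727897e-02,  5.46636031e-03,  1.24701162e-05]), 'eef_pos': array([ 282.96594827, -584.57120109,  230.50773675]), 'tool_rot': array([-3.13994281e+00,  4.05259389e-05,  4.50799494e-01]), 'force': array([-0.64647526, -0.42219862, -1.12681635]), 'torque': array([-0.03084557, -0.01748531, -0.02536813]), 'width': 85.26841501724178}
```

View pics/top0.png

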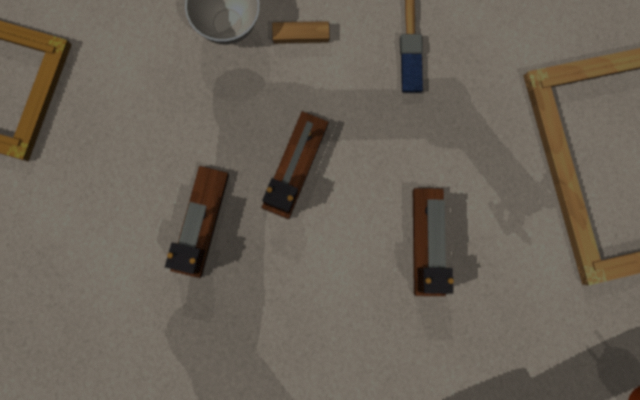

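View pics/side0.png

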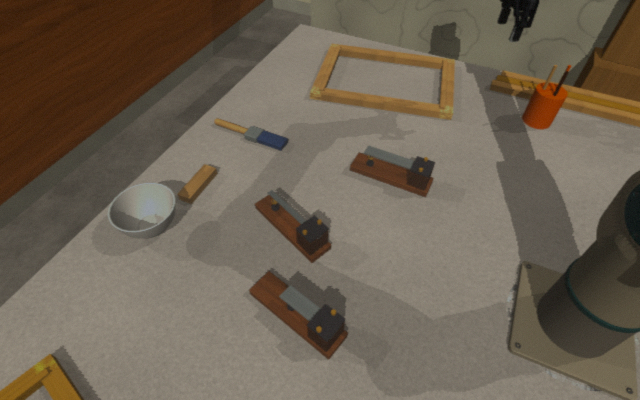

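The top view shows the long, broad spring on the right-hand stand, with its clamp near (435,280) and its free end near (436,200). The left stand holds the short spring and the middle one the narrow spring. The side view agrees.

```bash
cat > h.py <<'E'
from cell import *
import cv2, numpy as np
from scipy.spatial.transform import Rotation as R
def ray(c,px,z):
    k=c["camera_matrix"]; d=np.linalg.solve(k,[px[0],px[1],1.]); d=R.from_euler("xyz",c["attitude"]).apply(d*[1,-1,-1])
    o=np.array(c["origin"]); return o+d*(z-o[2])/d[2]
def proj(c,p):
    v=R.from_euler("xyz",c["attitude"]).inv().apply(np.array(p)-c["origin"])*[1,-1,-1]
    u=c["camera_matrix"]@v; return u[:2]/u[2]
def leaf(im,box,s=45,vmin=60):
    x0,y0,x1,y1=box; hsv=cv2.cvtColor(im,cv2.COLOR_RGB2HSV)[y0:y1,x0:x1]
    return hsv
E
python3 - <<'E'
from h import *
im=cv2.imread("pics/top0.png"); cr=im[180:305,400:470]
cv2.imwrite("pics/topc.png",cv2.resize(cr,None,fx=4.5,fy=4.5,interpolation=cv2.INTER_CUBIC))
c=calibration("top")
for y in (195,200,205,225,245,260): print(y,[tuple(int(v) for v in im[y,x]) for x in range(424,450,2)])
for p in [(436,199),(437,266),(428,230),(445,230)]: print(p,ray(c,p,62.5).round(1))
w=get_image("wrist")
E
```

```text
195 [(18, 35, 61), (19, 36, 64), (22, 39, 69), (22, 40, 71), (24, 43, 74), (21, 39, 69), (24, 41, 71), (25, 43, 75), (20, 38, 67), (27, 41, 69), (59, 67, 76), (69, 76, 82), (68, 76, 81)]
200 [(18, 34, 62), (24, 37, 58), (57, 64, 70), (65, 70, 73), (68, 73, 76), (65, 70, 73), (64, 72, 74), (59, 66, 73), (61, 68, 73), (62, 68, 74), (68, 74, 78), (66, 73, 79), (66, 73, 79)]
205 [(20, 35, 61), (27, 37, 55), (64, 68, 69), (72, 76, 73), (74, 77, 77), (72, 76, 75), (73, 77, 75), (71, 75, 73), (71, 75, 74), (71, 77, 76), (70, 75, 77), (65, 72, 78), (66, 73, 78)]
225 [(20, 37, 66), (22, 36, 61), (61, 67, 70), (74, 79, 78), (74, 77, 76), (73, 76, 75), (72, 76, 74), (72, 77, 75), (73, 78, 77), (74, 78, 78), (72, 77, 77), (69, 76, 81), (65, 72, 78)]
245 [(19, 37, 67), (24, 38, 63), (54, 61, 70), (76, 81, 79), (75, 80, 78), (74, 78, 76), (73, 77, 75), (73, 79, 77), (74, 79, 77), (76, 80, 79), (72, 77, 78), (68, 74, 78), (64, 70, 75)]
260 [(19, 34, 63), (21, 36, 61), (47, 54, 64), (76, 79, 79), (76, 80, 79), (75, 80, 78), (75, 80, 79), (75, 79, 78), (76, 80, 78), (77, 81, 80), (75, 80, 80), (67, 73, 77), (64, 71, 77)]
(436, 199) [ 503.  -227.4   62.5]
(437, 266) [ 385.2 -223.    62.5]
(428, 230) [ 448.3 -210.3   62.5]
(445, 230) [ 447.7 -240.5   62.5]
```

View pics/topc.png

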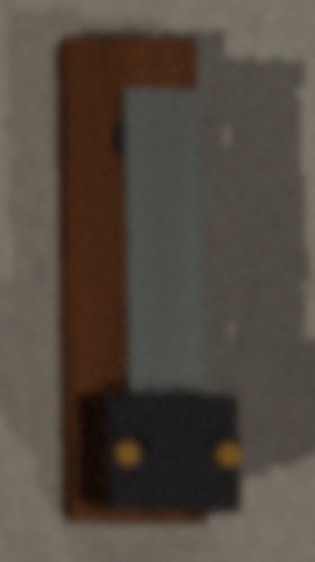

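The free end's centre is near (435.6,199.3), which puts the tip at about (503,-227) and the press point at about (488,-226). I'll close the fingers, go above it and look with the wrist camera.

Emit:
{"name": "apply_moves", "arguments": {
  "increments": [
    {"tx": 0.03, "ty": 0.05, "rz": -1, "claw": 0},
    {"tx": 0.06, "ty": 0.09, "rz": -2, "claw": 0},
    {"tx": 0.09, "ty": 0.13, "rz": -3, "claw": 0},
    {"tx": 0.11, "ty": 0.17, "tz": -0.02, "rz": -4, "claw": 0},
    {"tx": 0.13, "ty": 0.21, "tz": -0.03, "rz": -5, "claw": 0},
    {"tx": 0.15, "ty": 0.25, "tz": -0.05, "rz": -5.5, "claw": 0},
    {"tx": 0.17, "ty": 0.29, "tz": -0.07, "rz": -5.6, "claw": 0},
    {"tx": 0.19, "ty": 0.33, "tz": -0.085, "rz": -5.6, "claw": 0},
    {"tx": 0.205, "ty": 0.359, "tz": -0.09, "rz": -5.6, "claw": 0},
    {"tx": 0.205, "ty": 0.359, "tz": -0.09, "rz": -5.6, "claw": 0},
    {"tx": 0.205, "ty": 0.359, "tz": -0.09, "rz": -5.6, "claw": 0},
    {"tx": 0.205, "ty": 0.359, "tz": -0.09, "rz": -5.6, "claw": 0}
  ]
}}

```text
$.increments[0]: bad value
```

```bash
python3 - <<'E'
from h import *
s=read_state(); print(s["clock"],s["eef_pos"],s["tool_rot"],s["force"],s["width"])
c=calibration("wrist"); im=get_image("wrist"); cv2.imwrite("pics/w1.png",im[:,:,::-1])
np.save("w1.npy",c,allow_pickle=True); print(c)
print(proj(c,[488,-226,62.5]),proj(c,[503,-227,62.5]))
p=s["eef_pos"]; print("tcp px",proj(c,p))
t=get_image("top"); cv2.imwrite("pics/t1.png",t[:,:,::-1])
E
```

```text
0.15 [ 283.00566904 -584.63070295  230.62124722] [-3.14016209e+00 -1.56473197e-06  4.50736721e-01] [-0.26476456 -0.00723417  0.63333448] 85.4058077215499
{'camera_matrix': array([[334.54563831,   0.        , 321.80707962],
       [  0.        , 334.54563831, 199.73573032],
       [  0.        ,   0.        ,   1.        ]]), 'origin': array([ 348.3260544 , -553.28992549,  372.39284887]), 'attitude': array([-0.29165245,  0.00270519, -1.12043439])}
[ -32.06747104 -325.98408599] [ -26.7608855  -354.48722816]
tcp px [322.16144076 260.88263802]
```

View pics/w1.png

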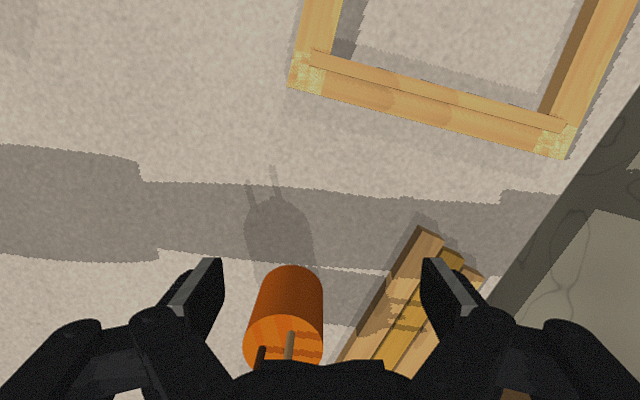

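The wrist view shows only the orange cup and frame parts below the start pose. The call was refused, so the arm hasn't moved. I think every key is required, so I'll retry with all of them.

Emit:
{"name": "apply_moves", "arguments": {
  "increments": [
    {"tx": 0.03, "ty": 0.04, "tz": 0.0, "rx": 0.0, "ry": 0.0, "rz": -1.0, "claw": 0.0},
    {"tx": 0.05, "ty": 0.08, "tz": 0.0, "rx": 0.0, "ry": 0.0, "rz": -2.0, "claw": 0.0},
    {"tx": 0.07, "ty": 0.12, "tz": 0.0, "rx": 0.0, "ry": 0.0, "rz": -3.0, "claw": 0.0},
    {"tx": 0.09, "ty": 0.16, "tz": -0.01, "rx": 0.0, "ry": 0.0, "rz": -4.0, "claw": 0.0},
    {"tx": 0.11, "ty": 0.2, "tz": -0.02, "rx": 0.0, "ry": 0.0, "rz": -5.0, "claw": 0.0},
    {"tx": 0.14, "ty": 0.24, "tz": -0.03, "rx": 0.0, "ry": 0.0, "rz": -5.6, "claw": 0.0},
    {"tx": 0.16, "ty": 0.28, "tz": -0.05, "rx": 0.0, "ry": 0.0, "rz": -5.6, "claw": 0.0},
    {"tx": 0.18, "ty": 0.32, "tz": -0.07, "rx": 0.0, "ry": 0.0, "rz": -5.6, "claw": 0.0},
    {"tx": 0.205, "ty": 0.359, "tz": -0.09, "rx": 0.0, "ry": 0.0, "rz": -5.6, "claw": 0.0},
    {"tx": 0.205, "ty": 0.359, "tz": -0.09, "rx": 0.0, "ry": 0.0, "rz": -5.6, "claw": 0.0},
    {"tx": 0.205, "ty": 0.359, "tz": -0.09, "rx": 0.0, "ry": 0.0, "rz": -5.6, "claw": 0.0},
    {"tx": 0.205, "ty": 0.359, "tz": -0.09, "rx": 0.0, "ry": 0.0, "rz": -5.6, "claw": 0.0}
  ]
}}

```text
clock: 1.45
eef_pos: [487.8, -227.5, 141.6]
tool_rot: [3.14, -0.0, -0.039]
force: [-1.4, -0.6, -0.2]
width: -0.2
```

```bash
python3 - <<'E'
from h import *
s=read_state(); print(s["clock"],s["eef_pos"],s["tool_rot"],s["force"],s["width"])
c=calibration("wrist"); im=get_image("wrist"); cv2.imwrite("pics/w2.png",im[:,:,::-1])
import pickle; pickle.dump(c,open("w2.pkl","wb")); print(c["origin"],c["attitude"])
print(proj(c,[488,-226,62.5]),proj(c,[503,-227,62.5]))
print("tcp px",proj(c,s["eef_pos"]))
E
```

```text
1.45 [ 487.7975574  -227.52066644  141.6481546 ] [ 3.14037628e+00 -1.76187247e-04 -3.94843276e-02] [-1.44291277 -0.58803748 -0.1632868 ] -0.2393800351797305
[ 560.29326682 -230.79929441  283.46560857] [-2.92195684e-01  4.74809205e-04 -1.61075034e+00]
[319.21245629 207.94846157] [319.74987173 187.00085807]
tcp px [321.1389913  260.87976287]
```

View pics/w2.png

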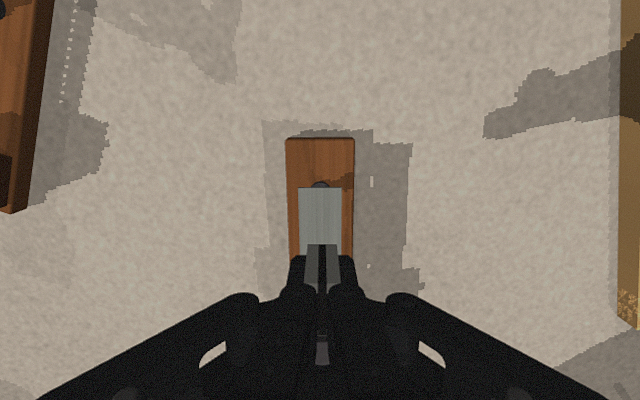

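The wrist view shows the leaf's end at row 187 with corners (298,187) and (341,187). My prediction was (319.7,187.0), so the tip position is confirmed. I'll tilt the tool about 9° to lie flat on the leaf at its stop and descend.

Emit:
{"name": "apply_moves", "arguments": {
  "increments": [
    {"tx": -0.001, "ty": 0.001, "tz": -0.03, "rx": 0.0, "ry": 0.9, "rz": 0.0, "claw": 0.0},
    {"tx": -0.001, "ty": 0.001, "tz": -0.055, "rx": 0.0, "ry": 1.8, "rz": 0.0, "claw": 0.0},
    {"tx": -0.001, "ty": 0.001, "tz": -0.067, "rx": 0.0, "ry": 1.8, "rz": 0.0, "claw": 0.0},
    {"tx": -0.001, "ty": 0.001, "tz": -0.073, "rx": 0.0, "ry": 1.8, "rz": 0.0, "claw": 0.0},
    {"tx": -0.001, "ty": 0.001, "tz": -0.073, "rx": 0.0, "ry": 1.8, "rz": 0.0, "claw": 0.0},
    {"tx": -0.001, "ty": 0.001, "tz": -0.073, "rx": 0.0, "ry": 1.8, "rz": 0.0, "claw": 0.0}
  ]
}}

```text
clock: 2.1
eef_pos: [486.7, -226.0, 69.4]
tool_rot: [3.135, 0.155, -0.04]
force: [-1.5, 0.7, 0.1]
width: -0.1
```

Emit:
{"name": "apply_moves", "arguments": {
  "increments": [
    {"tx": 0.0, "ty": 0.0, "tz": -0.004, "rx": 0.0, "ry": 0.0, "rz": 0.0, "claw": 0.0},
    {"tx": 0.0, "ty": 0.0, "tz": -0.008, "rx": 0.0, "ry": 0.0, "rz": 0.0, "claw": 0.0},
    {"tx": 0.0, "ty": 0.0, "tz": -0.012, "rx": 0.0, "ry": 0.0, "rz": 0.0, "claw": 0.0},
    {"tx": 0.0, "ty": 0.0, "tz": -0.016, "rx": 0.0, "ry": 0.0, "rz": 0.0, "claw": 0.0},
    {"tx": 0.0, "ty": 0.0, "tz": -0.019, "rx": 0.0, "ry": 0.0, "rz": 0.0, "claw": 0.0},
    {"tx": 0.0, "ty": 0.0, "tz": -0.019, "rx": 0.0, "ry": 0.0, "rz": 0.0, "claw": 0.0},
    {"tx": 0.0, "ty": 0.0, "tz": -0.019, "rx": 0.0, "ry": 0.0, "rz": 0.0, "claw": 0.0}
  ]
}}

```text
clock: 2.8
eef_pos: [487.0, -225.6, 49.5]
tool_rot: [3.135, 0.157, -0.039]
force: [-0.3, -1.3, 6.1]
width: -0.1
```

Emit:
{"name": "apply_moves", "arguments": {
  "increments": [
    {"tx": 0.0, "ty": 0.0, "tz": -0.002, "rx": 0.0, "ry": 0.0, "rz": 0.0, "claw": 0.0},
    {"tx": 0.0, "ty": 0.0, "tz": -0.0035, "rx": 0.0, "ry": 0.0, "rz": 0.0, "claw": 0.0},
    {"tx": 0.0, "ty": 0.0, "tz": -0.0035, "rx": 0.0, "ry": 0.0, "rz": 0.0, "claw": 0.0}
  ]
}}

```text
clock: 3.1
eef_pos: [486.5, -225.6, 46.1]
tool_rot: [3.135, 0.158, -0.039]
force: [-2.4, -0.6, 9.0]
width: 0.1
```

Emit:
{"name": "apply_moves", "arguments": {
  "increments": [
    {"tx": 0.0, "ty": 0.0, "tz": -0.0008, "rx": 0.0, "ry": 0.0, "rz": 0.0, "claw": 0.0},
    {"tx": 0.0, "ty": 0.0, "tz": -0.0008, "rx": 0.0, "ry": 0.0, "rz": 0.0, "claw": 0.0}
  ]
}}

```text
clock: 3.3
eef_pos: [486.5, -225.6, 45.6]
tool_rot: [3.135, 0.158, -0.039]
force: [-1.9, -1.4, 10.6]
width: -0.1
```

Emit:
{"name": "apply_moves", "arguments": {
  "increments": [
    {"tx": 0.0, "ty": 0.0, "tz": -0.0006, "rx": 0.0, "ry": 0.0, "rz": 0.0, "claw": 0.0},
    {"tx": 0.0, "ty": 0.0, "tz": -0.0006, "rx": 0.0, "ry": 0.0, "rz": 0.0, "claw": 0.0}
  ]
}}

```text
clock: 3.5
eef_pos: [486.4, -225.6, 45.3]
tool_rot: [3.135, 0.158, -0.039]
force: [-2.5, 0.5, 12.3]
width: 0.3
```

The force is rising about six times faster than the spring rate alone would give, and the tip has almost stopped following the command. It's resting on the stop, so I'll hold there.

Emit:
{"name": "apply_moves", "arguments": {
  "increments": [
    {"tx": 0.0, "ty": 0.0, "tz": 0.0, "rx": 0.0, "ry": 0.0, "rz": 0.0, "claw": 0.0},
    {"tx": 0.0, "ty": 0.0, "tz": 0.0, "rx": 0.0, "ry": 0.0, "rz": 0.0, "claw": 0.0},
    {"tx": 0.0, "ty": 0.0, "tz": 0.0, "rx": 0.0, "ry": 0.0, "rz": 0.0, "claw": 0.0},
    {"tx": 0.0, "ty": 0.0, "tz": 0.0, "rx": 0.0, "ry": 0.0, "rz": 0.0, "claw": 0.0},
    {"tx": 0.0, "ty": 0.0, "tz": 0.0, "rx": 0.0, "ry": 0.0, "rz": 0.0, "claw": 0.0},
    {"tx": 0.0, "ty": 0.0, "tz": 0.0, "rx": 0.0, "ry": 0.0, "rz": 0.0, "claw": 0.0},
    {"tx": 0.0, "ty": 0.0, "tz": 0.0, "rx": 0.0, "ry": 0.0, "rz": 0.0, "claw": 0.0},
    {"tx": 0.0, "ty": 0.0, "tz": 0.0, "rx": 0.0, "ry": 0.0, "rz": 0.0, "claw": 0.0},
    {"tx": 0.0, "ty": 0.0, "tz": 0.0, "rx": 0.0, "ry": 0.0, "rz": 0.0, "claw": 0.0}
  ]
}}

```text
clock: 4.4
eef_pos: [486.4, -225.6, 45.3]
tool_rot: [3.135, 0.158, -0.039]
force: [-1.9, -0.2, 11.6]
width: -0.0
```

```bash
python3 - <<'E'
from h import *
im=get_image("side"); s=read_state(); print(s["clock"],s["eef_pos"],s["force"])
a=cv2.imread("pics/side0.png")[125:205,335:450]; b=im[125:205,335:450,::-1]
cv2.imwrite("pics/s2.png",cv2.resize(np.hstack([a,b]),None,fx=3.4,fy=3.4,interpolation=cv2.INTER_CUBIC))
E
```

```text
4.45 [ 486.44300219 -225.61172833   45.28938254] [-2.27036614 -0.414398   11.8149723 ]
```

View pics/s2.png

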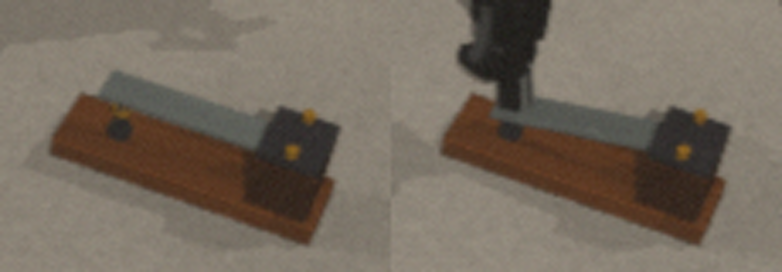

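The right half shows the leaf bent down onto the stop screw at about (510,120); the left half shows it at rest. Now I'll release it smoothly and move clear.

Emit:
{"name": "apply_moves", "arguments": {
  "increments": [
    {"tx": 0.0, "ty": 0.0, "tz": 0.004, "rx": 0.0, "ry": 0.0, "rz": 0.0, "claw": 0.0},
    {"tx": 0.0, "ty": 0.0, "tz": 0.009, "rx": 0.0, "ry": 0.0, "rz": 0.0, "claw": 0.0},
    {"tx": 0.0, "ty": 0.0, "tz": 0.014, "rx": 0.0, "ry": 0.0, "rz": 0.0, "claw": 0.0},
    {"tx": 0.0, "ty": 0.0, "tz": 0.019, "rx": 0.0, "ry": 0.0, "rz": 0.0, "claw": 0.0},
    {"tx": 0.0, "ty": 0.0, "tz": 0.03, "rx": 0.0, "ry": 0.0, "rz": 0.0, "claw": 0.0},
    {"tx": 0.0, "ty": 0.0, "tz": 0.06, "rx": 0.0, "ry": 0.0, "rz": 0.0, "claw": 0.0},
    {"tx": 0.0, "ty": 0.0, "tz": 0.1, "rx": 0.0, "ry": 0.0, "rz": 0.0, "claw": 0.0},
    {"tx": 0.0, "ty": -0.03, "tz": 0.14, "rx": 0.0, "ry": 0.0, "rz": 0.0, "claw": 0.0},
    {"tx": 0.0, "ty": -0.07, "tz": 0.16, "rx": 0.0, "ry": 0.0, "rz": 0.0, "claw": 0.0},
    {"tx": 0.0, "ty": -0.1, "tz": 0.17, "rx": 0.0, "ry": 0.0, "rz": 0.0, "claw": 0.0},
    {"tx": 0.0, "ty": -0.1, "tz": 0.17, "rx": 0.0, "ry": 0.0, "rz": 0.0, "claw": 0.0},
    {"tx": 0.0, "ty": -0.1, "tz": 0.17, "rx": 0.0, "ry": 0.0, "rz": 0.0, "claw": 0.0}
  ]
}}

```text
clock: 5.65
eef_pos: [486.7, -324.8, 214.4]
tool_rot: [3.137, 0.157, -0.04]
force: [0.7, 0.5, -0.3]
width: -0.2
```

```bash
python3 - <<'E'
from h import *
im=get_image("side"); s=read_state(); print(s["clock"],s["eef_pos"],s["force"],abs(s["qd"]).max())
a=cv2.imread("pics/side0.png"); b=im[:,:,::-1]
print("diff target",cv2.absdiff(a,b)[125:205,345:440].mean(),"others",cv2.absdiff(a,b)[190:360,240:350].mean())
cv2.imwrite("pics/s3.png",b)
E
```

```text
5.7 [ 486.9792985  -323.5068248   213.94595304] [ 1.04707971  0.18747916 -0.94853992] 0.020891957325124073
diff target 3.630482456140351 others 6.858092691622104
```

View pics/s3.png

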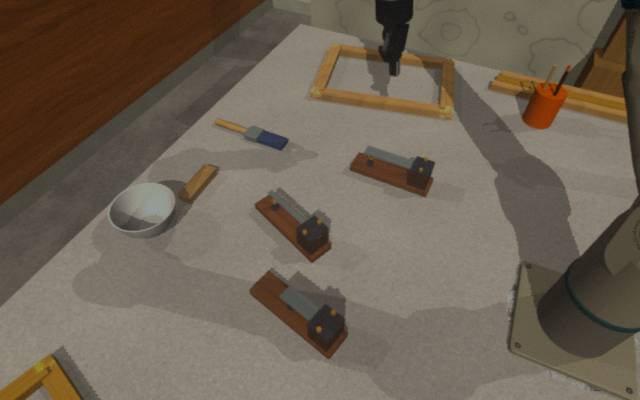

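The leaf at (390,157) is level again as in the first side picture. The other springs look unchanged, the arm is clear and the tool force is near zero.

```bash
python3 -c "
from cell import *
print(finish_job())"
```

```text
the job is handed in; nothing more can be done
None
```

I pressed the tip of the long, broad spring straight down with closed fingers until it rested on its stop screw, held it there for about 1.2 s, then let it spring back and moved clear. The job was handed in at about 5.7 s on the robot's clock, well inside the 29 s limit.

- **On the stop:** the force was about 12 N, with the TCP at a height of 45.3 mm. It had risen much faster than the spring alone would cause, and the side picture showed the leaf down on the screw.
- **After release:** the last side picture shows the leaf level again, and the short and narrow springs look unchanged. The arm is clear, with only noise-level force on the tool.
- **What went wrong:** my first move call was refused because its rows left out some keys. The arm didn't move, and I resent it with every key.
- **Weak check:** comparing the first and last pictures by brightness told me nothing. The average differences were 3.6 around the pressed spring and 6.9 around the other two, probably because the arm's shadow had moved. The "unchanged" finding therefore rests on looking at the pictures.

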